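# Find the high side of a bedded base plate and weight it down

### The arm

A 6-joint arm with a two-finger parallel gripper is mounted at the origin on the work surface. World frame = base frame: x ahead of the robot, y to its left, z up, the work surface at z = 0. Lengths are in m, angles in rad, forces in N, time in s.
With the tool pointing down it reaches from about 0.325 to 0.75 m from the base axis. Payload 7.6 kg.
Tool frame: the origin (TCP) lies where the fingers leave the gripper's body, on its centre line; the fingertips stand 73 mm ahead of it and the grasp point (between the pads) lies 54 mm ahead of it (bot.nose_length is the distance from the TCP to the fingertips, in m); z points along the fingers, y is the direction in which the jaws open and shut (so a half turn about z gives the same grasp; the last joint's range is limited). The gripper opens to 85 mm and grips with 20 to 120 N. Pads are 22 mm wide; open, the fingers measure 114 mm over their backs; the gripper's body (76 mm by 85 mm) begins 54 mm behind the grasp point. The pads swing forward as they close: fully open they stand 13 mm farther back than shut.
Start: joints at [-1.231, 0.052, 1.401, -0, 1.689, -0.07], TCP at [0.209, -0.482, 0.304] pointing down, gripper open.
Joint ranges: [-2.9, 2.9], [-0.91, 2.17], [0.12, 2.37], [-1.06, 4.2], [0.26, 2.73], [-2.93, 2.93]. Speed limits (rad/s): [2.57, 2.57, 3.01, 3.14, 3.14, 3.14].

### API

Orientations are given as a unit quaternion [x, y, z, w].
In Python, from bench import bot, cams gives the robot as it stands.
- The arm moves only by the tool arm_command, never from a script. Its argument "commands" is a list that holds one entry, the list of rows, each a list of 7 numbers: the shift along the world's x, y, z in mm, then the turn, a rotation vector about the world's x, y, z in degrees, then the closure, from 0 (fully open) to 1 (shut). In form: [[[tx, ty, tz, wx, wy, wz, jaw], ...]]. A call has 1 to 12 rows; each row is the pose to reach, as a shift and turn from the pose commanded when the call began; what a row does not reach only later rows make up. A row lasts 1/8 s, in which the tool goes at most 62.5 mm and 10.7 degrees, less where a joint would pass 70% of its speed; a pose out of reach is approached as far as the arm can. A call with a gripper value outside its range is refused whole. The fingers move at their own pace and stop on an object; the grip force is fixed at half the most. Time passes only in rows, so rows that repeat a pose let the fingers close. It gives the time, the measured TCP pose, the force and the opening at its end, in the units of the state.
- bot.sense(): the state, without advancing time (a new reading comes with each control period).
- cams.grab_frame(name): name is "scene" or "top" or "wrist"; returns (picture, depth): 384x512x3 uint8, blue, green, red; 384x512 float32, m along the optical axis (not along the pixel's ray), 0 where there is no reading.
- cams.camera_info(name): a dict with "fx", "fy", "cx", "cy" (pixels), "pose" (4x4, takes a point from camera to world coordinates); the wrist camera has in their place "T_tool_cam" (4x4, takes a point from camera to tool coordinates, whose origin is the TCP and whose axes are the flange's). Camera axes: x right, y up, looking along -z (the intrinsics and any distortion apply to the point x, -y, -z); pixel columns grow to the right and rows downward; lengths in m; the calibration is good to about 2 mm. A picture is of the moment at which its call begins: read the wrist's pose just before it. camera_info takes no time and is no camera call.
- bot.hand_in(): hands the job in, once; it reports no verdict.
The state is a dict: "clock": time; "joint_pos": joint angles; "joint_vel": joint speeds; "effort": joint torques, N m; "tcp_pos": TCP position; "eef_rot": TCP orientation; "ft_force": force on the tool from outside, world axes, zero at the start; "wrist_torque": the same for the moment, N m; "width": finger opening in m.
Only numpy, scipy, OpenCV 4.12 (cv2) and the standard library are available. Lean on these libraries where they do the work, as an engineer would, in place of code of your own. Each camera call takes 0.05 s, during which the arm holds its last target.

### The job

The round plate on the video unit has not bedded down level. Take the touch probe from its rest and touch the plate with its tip, upright and without pressing hard, for a moment beside each of the four pointers (40 mm in from the pointer), starting at the pointer on the connector side facing the robot and going round clockwise seen from above, and hang the probe back in its rest. Then set the press weight down upright, not dropped, on the highest side of the plate, its middle as far out as the points you touched, let go, and leave everything else alone.

Things in the scene. Friction and masses are not known exactly. Their poses are not given: they have to be found in the camera images.
- unit: Pale metal video junction unit, 250 (x) x 260 (y) x 60 mm high, fixed, connectors on its -x side, which faces roughly to the robot. Origin: centre of its underside; z up. On its deck a round aluminium plate, and just outside the plate's rim, in the middle of each of the four sides, a small dark pointer (14 x 10 mm, top 71 mm above the bench).
- plate_centre (a point): Centre of the top of the bare aluminium plate (210 mm across, 14 mm thick), 85 mm above the bench; axes as the unit's. The plate is 3 degrees out of level: one side of its rim is 5.5 mm higher, the opposite side as much lower than this point. Which way is different every time, often between two pointers. It does not give when touched or loaded.
- rest: Fixed probe rest: dark foot 110 (x) x 90 (y) x 8 mm and two upright grey cheeks along x (70 mm long, 12 mm thick, tops 80 mm above the bench), 32 mm apart, open at both ends and above. The probe's flange lies on the cheeks, its pin hangs in the gap. Origin: centre of its underside; z up.
- probe: Loose upright touch probe, 0.2 kg. Origin: the tip of its pin; z up the pin. Pin 10 mm thick, 60 mm long; above it a black flange 60 x 60 mm from 60 to 68 mm; above that a grey grip block 44 (x) x 22 mm (y) from 68 to 118 mm above the tip: grasp it across y. In the rest the tip is 20 mm above the bench; x, y nearly as the rest's.
- weight: Loose steel press weight, about 0.5 to 0.85 kg: round base 56 mm across and 45 mm high, thin neck, round grip knob 34 mm across from 62 to 100 mm above its underside. Origin: centre of its underside; z up. It stands on the bench.
- jar: Amber glass jar with a white lid, 60 mm across, 85 mm high; bystander, to be left alone. Origin: centre of its underside.
- driver: Screwdriver 190 mm long lying on the bench; bystander, to be left alone.
- bracket: Grey sheet-metal angle bracket 200 x 50 x 30 mm lying on the bench; bystander, to be left alone. Origin: under its centre.
- touch_1 (a point): Touch point 1: 70 mm out from the plate's centre towards the pointer on the unit's -x (robot's) side, that is 40 mm in from that pointer's inner end. Fixed to the unit at the height of the plate's centre (85 mm above the bench); the plate's real face there is up to 4 mm higher or lower.
- touch_2 (a point): Touch point 2: 70 mm out from the plate's centre towards the pointer on the unit's +y (left) side, that is 40 mm in from that pointer's inner end. Fixed to the unit at the height of the plate's centre (85 mm above the bench); the plate's real face there is up to 4 mm higher or lower.
- touch_3 (a point): Touch point 3: 70 mm out from the plate's centre towards the pointer on the unit's +x (far) side, that is 40 mm in from that pointer's inner end. Fixed to the unit at the height of the plate's centre (85 mm above the bench); the plate's real face there is up to 4 mm higher or lower.
- touch_4 (a point): Touch point 4: 70 mm out from the plate's centre towards the pointer on the unit's -y (right) side, that is 40 mm in from that pointer's inner end. Fixed to the unit at the height of the plate's centre (85 mm above the bench); the plate's real face there is up to 4 mm higher or lower.

How it is judged:
By the outcome, as a careful person would: the job done as asked, in the order asked, and still so for the second after the job is handed in, with the robot touching nothing.
It also fails if it takes over 72 s, if anything falls off the work surface, if the arm or the gripper's body presses on something with over 40 N, if the wrist force passes 120 N, or if a joint passes its speed limit or range.

## Working session

There is one attempt and no reset: what is moved stays moved. The work goes in short steps, Python scripts to look and compute and a tool call to move; the robot and the scene stay as the last step left them, time stands still between calls to the robot, and variables do not carry over. Pictures are saved under pics/ and viewed, and the job is handed in when it is done.

Besides the shell and the picture viewer there is one more tool, called after "Emit:" as name([rows], argument=value, ...), one row to a line, values as JSON. arm_command: Moves the arm, as the interface text tells. Its arguments: {"type":"object","properties":{"commands":{"type":"array"}},"required":["commands"]}

```bash
ls; mkdir -p pics; python3 - <<'E'
from bench import bot,cams
import cv2,numpy as np
s=bot.sense();print(s)
for n in("scene","top"):
    im,d=cams.grab_frame(n);cv2.imwrite(f"pics/{n}0.png",im);np.save(f"pics/{n}0.npy",d)
    i=cams.camera_info(n);print(n,i)
print(cams.camera_info("wrist"))
E
```

```text
pics
{'clock': 0.0, 'joint_pos': array([-1.23129948e+00,  5.28500431e-02,  1.40176129e+00,  7.40579118e-06,
        1.68859756e+00, -7.03299141e-02]), 'joint_vel': array([-0.00030534, -0.00231959, -0.0013376 ,  0.00041421, -0.00097941,
       -0.00048196]), 'effort': array([-4.40802514e-04, -3.81668615e+01, -3.60187376e+01, -1.24684998e-04,
        6.21098108e-03,  2.70219942e-06]), 'tcp_pos': array([ 0.20912974, -0.48133774,  0.30304693]), 'eef_rot': array([ 9.79078206e-01,  2.03482711e-01, -1.04786915e-04, -8.01303473e-04]), 'ft_force': array([ 1.04268105, -0.07270348, -0.38306124]), 'wrist_torque': array([ 0.01792559, -0.01922707, -0.05192974]), 'width': 0.0853718957551241}
scene {'fx': 432.1086810391041, 'fy': 432.1086810391041, 'cx': 256.5043763856984, 'cy': 194.4949034181641, 'pose': array([[ 5.32301608e-01, -4.35876902e-01,  7.25717799e-01,
         1.46148286e+00],
       [ 8.46554195e-01,  2.75082301e-01, -4.55714519e-01,
        -4.66873560e-01],
       [-9.96689443e-04,  8.56937018e-01,  5.15420172e-01,
         7.19660422e-01],
       [ 0.00000000e+00,  0.00000000e+00,  0
[... 261 characters left out ...]
31e-01, -4.80247268e-03, -2.27508333e-02,
         5.09448206e-02],
       [-2.32509205e-02,  1.96262961e-01,  9.80275596e-01,
         1.34863663e+00],
       [ 0.00000000e+00,  0.00000000e+00,  0.00000000e+00,
         1.00000000e+00]])}
{'fx': 313.24179360424523, 'fy': 313.24179360424523, 'cx': 258.09163078807035, 'cy': 191.58380923386096, 'T_tool_cam': array([[ 3.54200360e-04,  9.51340453e-01,  3.08141554e-01,
         7.93651016e-02],
       [ 9.99999320e-01, -6.79244920e-04,  9.47593880e-04,
         4.95342067e-04],
       [ 1.11078798e-03,  3.08141008e-01, -9.51340047e-01,
        -6.88084616e-02],
       [ 0.00000000e+00,  0.00000000e+00,  0.00000000e+00,
         1.00000000e+00]])}
```

View pics/scene0.png

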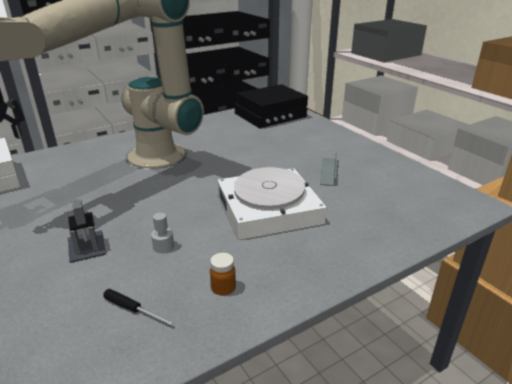

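View pics/top0.png

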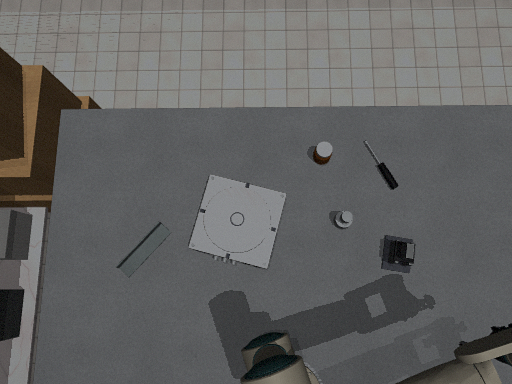

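The scene view shows the rest with probe on the left (85,235), the weight (162,235), unit (270,200), jar and driver in front, and the bracket behind. In the top view the unit is at (237,222) with pointers around it, the weight at (344,219) and the rest at (398,253).

```bash
cat > h.py <<'E'
import numpy as np,cv2
from bench import bot,cams
from scipy.spatial.transform import Rotation as R
def campose(n,s=None):
    i=cams.camera_info(n)
    if n!="wrist": return i,i["pose"]
    T=np.eye(4);T[:3,:3]=R.from_quat(s["eef_rot"]).as_matrix();T[:3,3]=s["tcp_pos"]
    return i,T@i["T_tool_cam"]
def ray(uv,i,P,z):
    uv=np.atleast_2d(uv).astype(float)
    d=np.c_[(uv[:,0]-i["cx"])/i["fx"],-(uv[:,1]-i["cy"])/i["fy"],-np.ones(len(uv))]@P[:3,:3].T
    o=P[:3,3];t=(z-o[2])/d[:,2]
    return o+t[:,None]*d
def deproj(d,i,P):
    v,u=np.mgrid[:d.shape[0],:d.shape[1]]
    c=np.stack([(u-i["cx"])/i["fx"]*d,-(v-i["cy"])/i["fy"]*d,-d],-1)
    return c@P[:3,:3].T+P[:3,3]
E
python3 - <<'E'
from h import *
i,P=campose("top");im=cv2.imread("pics/top0.png");d=np.load("pics/top0.npy")
X=deproj(d,i,P);z=X[...,2]
print("bench z",np.median(z[120:140,120:180]))
g=cv2.cvtColor(im,cv2.COLOR_BGR2GRAY)
cv2.imwrite("pics/t_unit.png",cv2.resize(im[165:280,180:295],None,fx=5,fy=5,interpolation=cv2.INTER_CUBIC))
cv2.imwrite("pics/t_rest.png",cv2.resize(im[195:285,325:425],None,fx=6,fy=6,interpolation=cv2.INTER_CUBIC))
# pointers
m=np.zeros_like(g);m[170:275,185:290]=(g[170:275,185:290]<90)*255
deck=np.zeros_like(g)
c,_=cv2.findContours(((g>130)*255).astype(np.uint8)[160:290,170:300],cv2.RETR_EXTERNAL,cv2.CHAIN_APPROX_NONE)
c=max(c,key=cv2.contourArea)+np.array([170,160]);print("unit rect",cv2.minAreaRect(c))
print(ray(cv2.boxPoints(cv2.minAreaRect(c)),i,P,.06))
cv2.drawContours(deck,[cv2.convexHull(c)],-1,255,-1);deck=cv2.erode(deck,np.ones((3,3)))
n,l,st,ce=cv2.connectedComponentsWithStats(((g<110)&(deck>0)).astype(np.uint8))
for k in range(1,n):
    if st[k,4]>5: print(st[k,4],ce[k],ray(ce[k],i,P,.071)[0])
# heights regions
for name,(r,zl,zh) in dict(knob=((200,240,325,365),.085,.12),grip=((225,275,375,420),.12,.16),flange=((225,275,375,420),.075,.1)).items():
    s=np.zeros(z.shape,bool);a,b,c0,d0=r;s[a:b,c0:d0]=1;s&=(z>zl)&(z<zh)
    p=X[s];print(name,s.sum(),p.mean(0) if len(p) else 0,p.min(0),p.max(0))
    rc=cv2.minAreaRect(p[:,:2].astype(np.float32)*1000);print(rc)
E
```

```text
bench z 0.0006462991971872833
unit rect ((236.99610900878906, 220.51513671875), (80.7730712890625, 77.14983367919922), 14.470293045043945)
[[ 4.53014992e-01  3.10657040e-01  6.00000000e-02]
 [ 6.97236198e-01  2.55521638e-01  6.00000000e-02]
 [ 6.28141961e-01 -5.12452525e-04  6.00000000e-02]
 [ 3.89732142e-01  6.26844151e-02  6.00000000e-02]]
13 [246.76923077 185.61538462] [0.65171754 0.12543477 0.071     ]
17 [202.35294118 210.47058824] [0.57092199 0.26724915 0.071     ]
54 [236.2037037  218.94444444] [0.54317227 0.15838379 0.071     ]
18 [272.88888889 228.94444444] [0.51088811 0.041909   0.071     ]
7 [248.         250.14285714] [0.44448459 0.12023409 0.071     ]
16 [227.5 255. ] [0.42950325 0.18433664 0.071     ]
8 [234.5 252. ] [0.438782   0.16251658 0.071     ]
knob 103 [ 0.5464392  -0.18539919  0.09884011] [ 0.53004561 -0.20299651  0.08672378] [ 0.56315498 -0.16984282  0.10417548]
((546.6814575195312, -186.32838439941406), (32.88360595703125, 32.37620162963867), 7.487303733825684)
grip 141 [ 0.4375759  -0.35716921  0.13584025] [ 0.41640532 -0.37148038  0.12052334] [ 0.46059036 -0.34541259  0.14455043]
((438.3114013671875, -358.9991760253906), (24.047807693481445, 44.063209533691406), 84.6082992553711)
flange 250 [ 0.43477553 -0.35032173  0.08667106] [ 0.3979114  -0.39356037  0.07656061] [ 0.47460259 -0.325939    0.09813838]
((437.10748291015625, -359.4348449707031), (62.34251403808594, 70.00143432617188), 80.12030029296875)
```

```bash
python3 -c "
import cv2,numpy as np
a=cv2.imread('pics/t_unit.png');b=cv2.imread('pics/t_rest.png');cv2.imwrite('pics/x1.png',b)"
```

```text
(no output)
```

View pics/t_unit.png

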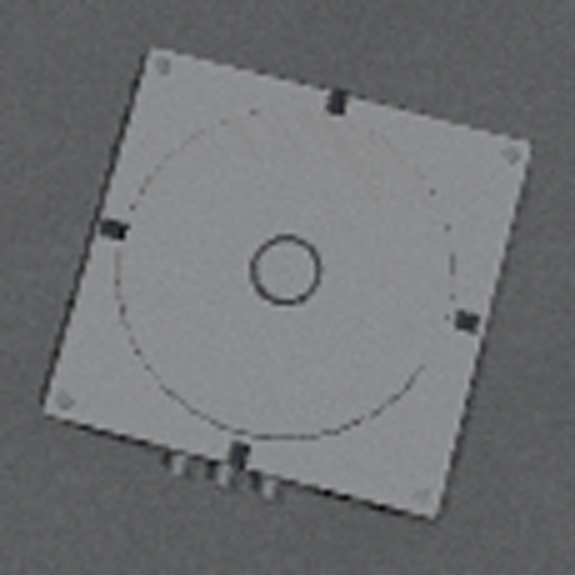

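View pics/t_rest.png

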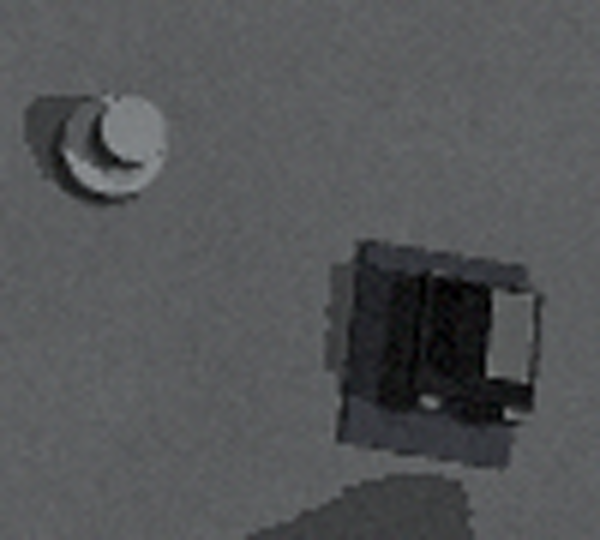

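Emit:
arm_command([
  [[45, 25, -2, 0, 0, -6, 0], [95, 50, -4, 0, 0, -13, 0], [145, 78, -6, 0, 0, -20, 0], [190, 103, -8, 0, 0, -27, 0], [229, 123, -10, 0, 0, -33, 0], [229, 123, -10, 0, 0, -33, 0], [229, 123, -10, 0, 0, -33, 0]],
])

```text
clock: 0.98
tcp_pos: [0.4379, -0.3587, 0.2935]
eef_rot: [0.997, -0.083, -0.0, -0.0]
ft_force: [0.2, -0.8, -0.5]
width: 0.0852
```

```bash
python3 - <<'E'
from h import *
s=bot.sense();print(s["clock"],s["tcp_pos"],R.from_quat(s["eef_rot"]).as_matrix().round(3).tolist(),s["joint_pos"])
im,d=cams.grab_frame("wrist");cv2.imwrite("pics/w1.png",im);np.save("pics/w1.npy",d)
i,P=campose("wrist",s);X=deproj(d,i,P);z=X[...,2]
for nm,zl,zh in(("grip",.132,.144),("flange",.083,.093)):
    m=(z>zl)&(z<zh)&(d>0)&(abs(X[...,0]-.437)<.06)&(abs(X[...,1]+.359)<.06)
    p=X[m];print(nm,m.sum(),p.mean(0));print(cv2.minAreaRect((p[:,:2]*1000).astype(np.float32)))
E
```

```text
0.975 [ 0.43787269 -0.35866555  0.29351344] [[0.986, -0.165, -0.001], [-0.165, -0.986, 0.0], [-0.001, -0.0, -1.0]] [-7.51351022e-01  1.71663583e-01  1.29253087e+00 -4.72062159e-04
  1.67826555e+00  9.84747767e-01]
grip 1598 [ 0.43942205 -0.3618387   0.13667024]
((438.30810546875, -361.616943359375), (21.949905395507812, 43.86451721191406), 81.20416259765625)
flange 2632 [ 0.44272228 -0.36209428  0.08679313]
((438.4072570800781, -361.60089111328125), (60.03680419921875, 59.606014251708984), 80.89363861083984)
```

View pics/w1.png

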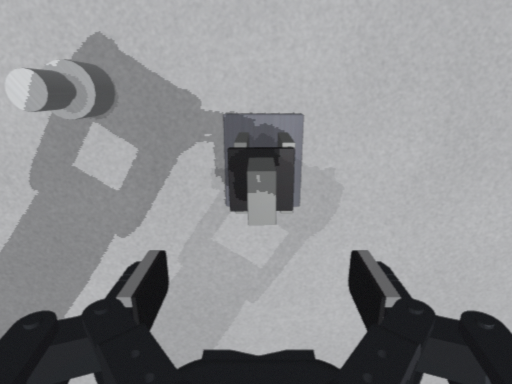

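The wrist view shows the probe in the rest, grip top at (262,208). Depth gives its centre as (438.4, -361.6), with the flange agreeing at yaw -9°. I'll descend and grasp.

Emit:
arm_command([
  [[0.5, -3, -45, 0, 0, 0.6, 0], [0.5, -3, -90, 0, 0, 0.6, 0], [0.5, -3, -115, 0, 0, 0.6, 0], [0.5, -3, -125, 0, 0, 0.6, 0], [0.5, -3, -125, 0, 0, 0.6, 0.4], [0.5, -3, -125, 0, 0, 0.6, 1], [0.5, -3, -125, 0, 0, 0.6, 1], [0.5, -3, -125, 0, 0, 0.6, 1], [0.5, -3, -125, 0, 0, 0.6, 1], [0.5, -3, -125, 0, 0, 0.6, 1]],
])

```text
clock: 2.28
tcp_pos: [0.4391, -0.3618, 0.17]
eef_rot: [0.997, -0.078, 0.001, 0.001]
ft_force: [-0.0, 0.0, 6.4]
width: 0.0215
```

```bash
python3 - <<'E'
from h import *
s=bot.sense();print(s["clock"],s["tcp_pos"],s["width"],s["ft_force"],s["wrist_torque"])
E
```

```text
2.275 [ 0.43905107 -0.36180067  0.17003165] 0.02146778922472289 [-0.0498411   0.03097489  6.36880534] [0.10787636 0.09971829 0.03144063]
```

Emit:
arm_command([
  [[0, 0, 30, 0, 0, 0, 1], [0, 0, 75, 0, 0, 0, 1], [0, 0, 120, 0, 0, 0, 1], [0, 45, 150, 0, 0, 0, 1], [0, 100, 170, 0, 0, 0, 1], [0, 155, 190, 0, 0, 0, 1], [0, 210, 200, 0, 0, 0, 1], [0, 265, 200, 0, 0, 0, 1], [0, 320, 200, 0, 0, 0, 1], [0, 375, 200, 0, 0, 0, 1], [0, 430, 200, 0, 0, 0, 1], [0, 485, 200, 0, 0, 0, 1]],
])

```text
clock: 3.78
tcp_pos: [0.4382, 0.1252, 0.3683]
eef_rot: [0.997, -0.078, -0.0, 0.0]
ft_force: [0.1, -0.1, -1.7]
width: 0.0213
```

Emit:
arm_command([
  [[0, 35, 0, 0, 0, 0, 1], [0, 55, 0, 0, 0, 0, 1], [0, 55, 0, 0, 0, 0, 1], [0, 55, 0, 0, 0, 0, 1]],
])

```text
clock: 4.28
tcp_pos: [0.4387, 0.178, 0.3685]
eef_rot: [0.997, -0.078, -0.0, 0.0]
ft_force: [-0.7, 0.7, -0.8]
width: 0.0215
```

```bash
python3 - <<'E'
from h import *
s=bot.sense();print(s["clock"],s["tcp_pos"],s["eef_rot"],s["width"],s["ft_force"],s["wrist_torque"],s["joint_pos"])
im,d=cams.grab_frame("wrist");cv2.imwrite("pics/w2.png",im);np.save("pics/w2.npy",d);np.save("pics/w2p.npy",campose("wrist",s)[1])
im,d=cams.grab_frame("scene");cv2.imwrite("pics/s2.png",im)
E
```

```text
4.275 [0.438683   0.17795475 0.36848891] [ 9.96958844e-01 -7.79279019e-02 -4.08193957e-04  3.73668147e-04] 0.021530575140298873 [-0.7221769   0.67105747 -0.80651991] [ 0.02166609  0.01459848 -0.03611979] [ 3.07517690e-01 -9.92876501e-02  1.42234342e+00 -3.97728256e-04
  1.81957436e+00  2.03423029e+00]
```

View pics/w2.png

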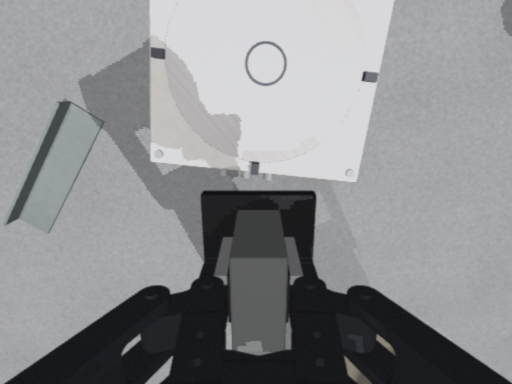

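View pics/s2.png

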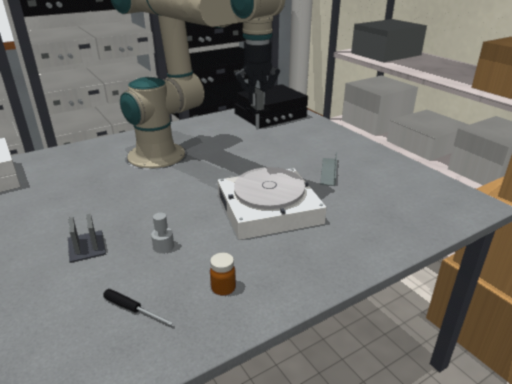

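The wrist view shows the probe held straight, the unit ring at (266,63), and pointers at (158,53), (370,77) and (255,168). The scene view shows the rest empty.

```bash
python3 - <<'E'
from h import *
im=cv2.imread("pics/w2.png");d=np.load("pics/w2.npy");P=np.load("pics/w2p.npy");i=cams.camera_info("wrist")
g=cv2.cvtColor(im,cv2.COLOR_BGR2GRAY)
def cen(a,b,c,e,th=90):
    m=(g[b:e,a:c]<th);v,u=np.nonzero(m);return np.array([u.mean()+a,v.mean()+b]),m.sum()
L,n1=cen(148,43,170,62);Rr,n2=cen(360,68,382,86);N,n3=cen(249,162,262,173)
# ring
m=((g[35:95,235:298]<140)*255).astype(np.uint8);c,_=cv2.findContours(m,cv2.RETR_EXTERNAL,cv2.CHAIN_APPROX_NONE);c=max(c,key=len)
el=cv2.fitEllipse(c);C=np.array(el[0])+[235,35]
wl,wr,wn=[ray(x,i,P,.071)[0] for x in(L,Rr,N)];wc=ray(C,i,P,.085)[0]
print(n1,n2,n3,el);print("L",wl,"R",wr,"N",wn,"ring",wc)
mid=(wl+wr)/2;print("mid",mid,"LR dist",np.hypot(*(wl-wr)[:2]),"N dist",np.hypot(*(wn-mid)[:2]))
y=(wl-wr)[:2];print("yaw",np.degrees(np.arctan2(-y[0],y[1])),"yawN",np.degrees(np.arctan2(*(mid-wn)[1::-1])))
# top camera check
it,Pt=campose("top");print("top ring",ray([236.8,218.9],it,Pt,.085))
X=deproj(d,i,P)
c0=wc[:2];q=X.reshape(-1,3);r=np.hypot(*(q[:,:2]-c0).T);s=(r<.1)&(abs(q[:,2]-.085)<.012)&(d.ravel()>0)
A=np.c_[q[s,:2]-c0,np.ones(s.sum())];k,*_=np.linalg.lstsq(A,q[s,2],rcond=None);print("plane",k,s.sum(),"tilt",np.degrees(np.hypot(k[0],k[1])),"dir",np.degrees(np.arctan2(k[1],k[0])))
E
```

```text
107 21 11 ((30.343170166015625, 28.006847381591797), (39.48793411254883, 42.95245361328125), 1.1480926275253296)
L [0.57107551 0.26626081 0.071     ] R [0.51360634 0.04866892 0.071     ] N [0.43615278 0.18264438 0.071     ] ring [0.54226089 0.15393265 0.085     ]
mid [0.54234092 0.15746486 0.071     ] LR dist 0.22505318624975745 N dist 0.10913262680663864
yaw -14.794810114594604 yawN -13.339698569609197
top ring [[0.54129997 0.15532854 0.085     ]]
plane [-0.02618893  0.04658753  0.08382485] 25434 tilt 3.062113942218377 dir 119.34228610333035
```

```bash
python3 - <<'E'
from h import *
im=cv2.imread("pics/w2.png");P=np.load("pics/w2p.npy");i=cams.camera_info("wrist")
g=cv2.cvtColor(im,cv2.COLOR_BGR2GRAY)
def cen(a,b,c,e,th):
    m=(g[b:e,a:c]<th);v,u=np.nonzero(m);return np.array([u.mean()+a,v.mean()+b]),m.sum()
for th in (130,160):
    w=[];
    for bx in((148,43,170,62),(360,68,382,86),(248,161,262,175)):
        c,n=cen(*bx,th);w.append(ray(c,i,P,.071)[0]);print(n,c)
    wl,wr,wn=w;mid=(wl+wr)/2;y=(wl-wr)[:2]
    print(w,"mid",mid,np.hypot(*y),np.hypot(*(wn-mid)[:2]),np.degrees(np.arctan2(-y[0],y[1])),np.degrees(np.arctan2(*(mid-wn)[1::-1])))
cv2.imwrite("pics/w2z.png",cv2.resize(im[0:190,130:400],None,fx=2.9,fy=2.9,interpolation=cv2.INTER_CUBIC))
E
```

```text
159 [156.52830189  52.68553459]
129 [369.06976744  76.68992248]
95 [254.24210526 167.84210526]
[array([0.57156294, 0.26748165, 0.071     ]), array([0.51179944, 0.04301007, 0.071     ]), array([0.42989534, 0.18390761, 0.071     ])] mid [0.54168119 0.15524586 0.071     ] 0.23229111953814077 0.11540178460615107 -14.90863447052481 -14.380775113396846
214 [155.89252336  52.6682243 ]
156 [369.66666667  76.51923077]
121 [254.1322314  167.97520661]
[array([0.57168554, 0.26815239, 0.071     ]), array([0.51187478, 0.04235449, 0.071     ]), array([0.4297539 , 0.18406392, 0.071     ])] mid [0.54178016 0.15525344 0.071     ] 0.23358514558845317 0.11567163734287428 -14.83613694469238 -14.422560105334114
```

View pics/w2z.png

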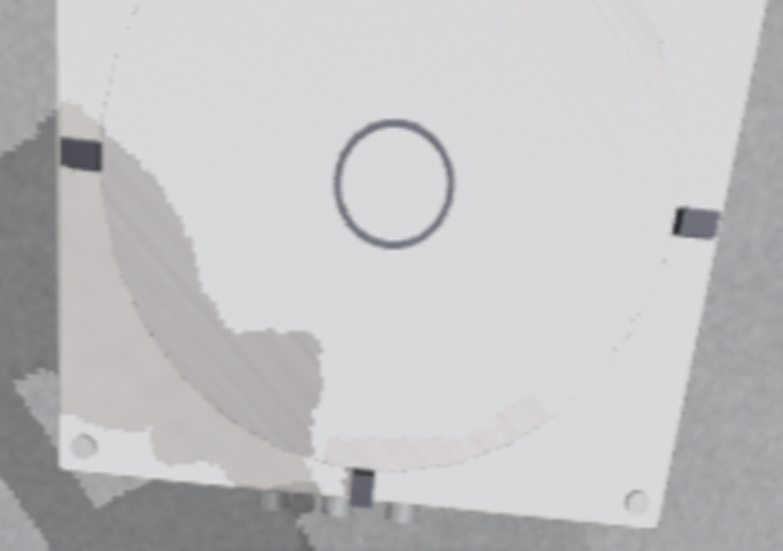

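Emit:
arm_command([
  [[15, -2, -40, 0, 0, 0, 1], [35.5, -5.5, -80, 0, 0, 0, 1], [35.5, -5.5, -110, 0, 0, 0, 1], [35.5, -5.5, -122, 0, 0, 0, 1], [35.5, -5.5, -126, 0, 0, 0, 1], [35.5, -5.5, -126, 0, 0, 0, 1]],
])

```text
clock: 5.12
tcp_pos: [0.4745, 0.173, 0.2442]
eef_rot: [0.997, -0.078, 0.001, -0.0]
ft_force: [-0.1, 0.5, -1.5]
width: 0.0212
```

```bash
cat > st.py <<'E'
from h import *
s=bot.sense();print(s["clock"],(s["tcp_pos"]*1000).round(2),s["width"],s["ft_force"].round(2),s["wrist_torque"].round(3),R.from_quat(s["eef_rot"]).as_matrix()[:,2].round(4))
E
python3 st.py
```

```text
5.125 [474.49 172.96 244.18] 0.02118690017919828 [-0.11  0.5  -1.48] [0.022 0.046 0.027] [ 1.9e-03  4.0e-04 -1.0e+00]
```

Emit:
arm_command([
  [[0, 0, -1.5, 0, 0, 0, 1], [0, 0, -3, 0, 0, 0, 1], [0, 0, -3, 0, 0, 0, 1]],
])

```text
clock: 5.5
tcp_pos: [0.4742, 0.173, 0.24]
eef_rot: [0.997, -0.078, 0.0, 0.0]
ft_force: [0.5, -0.8, -1.7]
width: 0.0219
```

Emit:
arm_command([
  [[0, 0, -1, 0, 0, 0, 1], [0, 0, -1, 0, 0, 0, 1]],
])

```text
clock: 5.75
tcp_pos: [0.4742, 0.173, 0.2388]
eef_rot: [0.997, -0.078, -0.0, 0.0]
ft_force: [-0.0, 0.7, -2.2]
width: 0.0212
```

Emit:
arm_command([
  [[0, 0, -1, 0, 0, 0, 1], [0, 0, -1, 0, 0, 0, 1]],
])

```text
clock: 6.0
tcp_pos: [0.4742, 0.173, 0.2379]
eef_rot: [0.997, -0.078, 0.0, 0.0]
ft_force: [-0.3, -0.3, -2.1]
width: 0.021
```

Emit:
arm_command([
  [[0, 0, -0.7, 0, 0, 0, 1], [0, 0, -0.7, 0, 0, 0, 1]],
])

```text
clock: 6.25
tcp_pos: [0.4742, 0.173, 0.2377]
eef_rot: [0.997, -0.078, 0.0, -0.0]
ft_force: [-0.7, -0.3, 1.3]
width: 0.0213
```

Emit:
arm_command([
  [[0, 0, -0.5, 0, 0, 0, 1], [0, 0, -0.5, 0, 0, 0, 1]],
])

```text
clock: 6.5
tcp_pos: [0.4743, 0.173, 0.2376]
eef_rot: [0.997, -0.078, 0.0, -0.0]
ft_force: [-2.1, -1.6, 5.1]
width: 0.0216
```

Contact at touch 1: TCP z = 237.6, about 5–7 N. On to touch 2.

Emit:
arm_command([
  [[0, 0, 0, 0, 0, 0, 1], [0, 0, 10, 0, 0, 0, 1], [15, 9, 20, 0, 0, 0, 1], [50, 30, 20, 0, 0, 0, 1], [78, 46, 20, 0, 0, 0, 1], [85.2, 49.8, 15, 0, 0, 0, 1], [85.2, 49.8, 7, 0, 0, 0, 1], [85.2, 49.8, 4, 0, 0, 0, 1], [85.2, 49.8, 4, 0, 0, 0, 1]],
])

```text
clock: 7.62
tcp_pos: [0.5589, 0.2224, 0.2406]
eef_rot: [0.997, -0.078, -0.0, 0.0]
ft_force: [-0.2, -0.7, -1.6]
width: 0.0212
```

Emit:
arm_command([
  [[0, 0, -1.2, 0, 0, 0, 1], [0, 0, -1.2, 0, 0, 0, 1]],
])

```text
clock: 7.88
tcp_pos: [0.5593, 0.2227, 0.2398]
eef_rot: [0.997, -0.078, 0.0, -0.0]
ft_force: [-0.5, -0.6, -2.1]
width: 0.0215
```

Emit:
arm_command([
  [[0, 0, -1, 0, 0, 0, 1], [0, 0, -1, 0, 0, 0, 1]],
])

```text
clock: 8.12
tcp_pos: [0.5594, 0.2228, 0.2385]
eef_rot: [0.997, -0.078, -0.0, 0.0]
ft_force: [-0.9, 0.2, -1.9]
width: 0.0214
```

Emit:
arm_command([
  [[0, 0, -0.7, 0, 0, 0, 1], [0, 0, -0.7, 0, 0, 0, 1]],
])

```text
clock: 8.38
tcp_pos: [0.5594, 0.2228, 0.2378]
eef_rot: [0.997, -0.078, 0.0, 0.0]
ft_force: [-0.3, -0.1, -1.6]
width: 0.0212
```

Emit:
arm_command([
  [[0, 0, -0.7, 0, 0, 0, 1], [0, 0, -0.7, 0, 0, 0, 1]],
])

```text
clock: 8.62
tcp_pos: [0.5595, 0.2228, 0.2377]
eef_rot: [0.997, -0.078, 0.0, -0.0]
ft_force: [-0.2, -0.3, 1.9]
width: 0.0216
```

Emit:
arm_command([
  [[0, 0, -0.4, 0, 0, 0, 1], [0, 0, -0.4, 0, 0, 0, 1]],
])

```text
clock: 8.88
tcp_pos: [0.5595, 0.2228, 0.2376]
eef_rot: [0.997, -0.078, 0.0, -0.0]
ft_force: [-1.2, -0.8, 4.7]
width: 0.0212
```

```bash
python3 st.py
```

```text
8.875 [559.52 222.78 237.55] 0.02124643478667752 [-1.22 -0.8   4.72] [-0.173  0.397  0.013] [ 1.e-03  2.e-04 -1.e+00]
```

Emit:
arm_command([
  [[0, 0, 0, 0, 0, 0, 1], [0, 0, 10, 0, 0, 0, 1], [8, -14, 20, 0, 0, 0, 1], [30, -50, 20, 0, 0, 0, 1], [46, -78, 20, 0, 0, 0, 1], [50, -85.3, 13, 0, 0, 0, 1], [50, -85.3, 4, 0, 0, 0, 1], [50, -85.3, 0, 0, 0, 0, 1], [50, -85.3, 0, 0, 0, 0, 1]],
])

```text
clock: 10.0
tcp_pos: [0.6089, 0.1383, 0.2362]
eef_rot: [0.997, -0.077, -0.001, 0.0]
ft_force: [-0.1, 1.1, -2.1]
width: 0.0214
```

Emit:
arm_command([
  [[0, 0, -1.2, 0, 0, 0, 1], [0, 0, -1.2, 0, 0, 0, 1]],
])

```text
clock: 10.25
tcp_pos: [0.6094, 0.1378, 0.2358]
eef_rot: [0.997, -0.078, 0.0, -0.0]
ft_force: [0.2, 0.1, -1.6]
width: 0.0211
```

Emit:
arm_command([
  [[0, 0, -1, 0, 0, 0, 1], [0, 0, -1, 0, 0, 0, 1]],
])

```text
clock: 10.5
tcp_pos: [0.6094, 0.1374, 0.2345]
eef_rot: [0.997, -0.078, -0.0, 0.0]
ft_force: [-0.2, 0.6, -1.4]
width: 0.0214
```

Emit:
arm_command([
  [[0, 0, -1, 0, 0, 0, 1], [0, 0, -1, 0, 0, 0, 1]],
])

```text
clock: 10.75
tcp_pos: [0.6094, 0.1374, 0.2334]
eef_rot: [0.997, -0.078, -0.0, 0.0]
ft_force: [0.6, -0.5, -3.0]
width: 0.0215
```

Emit:
arm_command([
  [[0, 0, -0.7, 0, 0, 0, 1], [0, 0, -0.7, 0, 0, 0, 1]],
])

```text
clock: 11.0
tcp_pos: [0.6094, 0.1374, 0.2327]
eef_rot: [0.997, -0.078, -0.0, 0.0]
ft_force: [0.6, -0.5, -1.7]
width: 0.0217
```

Emit:
arm_command([
  [[0, 0, -0.7, 0, 0, 0, 1], [0, 0, -0.7, 0, 0, 0, 1]],
])

```text
clock: 11.25
tcp_pos: [0.6094, 0.1375, 0.2325]
eef_rot: [0.997, -0.078, 0.0, 0.0]
ft_force: [-0.9, -0.1, -0.0]
width: 0.0214
```

Emit:
arm_command([
  [[0, 0, -0.6, 0, 0, 0, 1], [0, 0, -0.6, 0, 0, 0, 1]],
])

```text
clock: 11.5
tcp_pos: [0.6095, 0.1374, 0.2324]
eef_rot: [0.997, -0.078, 0.001, -0.0]
ft_force: [-2.4, -0.3, 4.4]
width: 0.0214
```

```bash
python3 st.py
```

```text
11.5 [609.51 137.44 232.41] 0.02140706968675082 [-2.43 -0.3   4.43] [-0.149  0.451  0.01 ] [ 0.0011 -0.     -1.    ]
```

Emit:
arm_command([
  [[0, 0, 0, 0, 0, 0, 1], [0, 0, 10, 0, 0, 0, 1], [-15, -9, 18, 0, 0, 0, 1], [-50, -30, 18, 0, 0, 0, 1], [-78, -46, 18, 0, 0, 0, 1], [-85.3, -50.1, 13, 0, 0, 0, 1], [-85.3, -50.1, 7, 0, 0, 0, 1], [-85.3, -50.1, 4, 0, 0, 0, 1], [-85.3, -50.1, 4, 0, 0, 0, 1]],
])

```text
clock: 12.62
tcp_pos: [0.5244, 0.0877, 0.2348]
eef_rot: [0.997, -0.078, -0.001, 0.0]
ft_force: [-0.1, -0.8, -2.3]
width: 0.0212
```

Emit:
arm_command([
  [[0, 0, -1.2, 0, 0, 0, 1], [0, 0, -1.2, 0, 0, 0, 1]],
])

```text
clock: 12.88
tcp_pos: [0.5242, 0.0875, 0.2343]
eef_rot: [0.997, -0.078, -0.0, 0.0]
ft_force: [0.4, -0.8, -1.8]
width: 0.0213
```

Emit:
arm_command([
  [[0, 0, -1, 0, 0, 0, 1], [0, 0, -1, 0, 0, 0, 1]],
])

```text
clock: 13.12
tcp_pos: [0.5241, 0.0874, 0.2333]
eef_rot: [0.997, -0.078, -0.0, 0.0]
ft_force: [-0.6, 1.1, -1.1]
width: 0.0215
```

Emit:
arm_command([
  [[0, 0, -0.7, 0, 0, 0, 1], [0, 0, -0.7, 0, 0, 0, 1]],
])

```text
clock: 13.38
tcp_pos: [0.5241, 0.0874, 0.2327]
eef_rot: [0.997, -0.078, 0.0, 0.0]
ft_force: [-1.2, 0.4, -2.4]
width: 0.0215
```

Emit:
arm_command([
  [[0, 0, -0.6, 0, 0, 0, 1], [0, 0, -0.6, 0, 0, 0, 1]],
])

```text
clock: 13.62
tcp_pos: [0.5242, 0.0874, 0.2325]
eef_rot: [0.997, -0.078, 0.0, 0.0]
ft_force: [-1.3, -0.8, 2.5]
width: 0.0214
```

Emit:
arm_command([
  [[0, 0, -0.3, 0, 0, 0, 1], [0, 0, -0.3, 0, 0, 0, 1]],
])

```text
clock: 13.88
tcp_pos: [0.5242, 0.0874, 0.2324]
eef_rot: [0.997, -0.078, 0.0, 0.0]
ft_force: [-2.1, -0.7, 5.0]
width: 0.0214
```

```bash
python3 st.py
```

```text
13.875 [524.23  87.37 232.37] 0.021399980519067625 [-2.07 -0.75  5.04] [-0.045  0.471 -0.013] [ 9.e-04 -1.e-04 -1.e+00]
```

All four touches are done: TCP z of 237.6, 237.6, 232.4 and 232.4. That is 3.0° of tilt, high midway between touches 1 and 2, and depth agrees (3.06°, 1° away). Now I'll hang the probe back.

Emit:
arm_command([
  [[0, 0, 15, 0, 0, 0, 1], [0, -10, 45, 0, 0, 0, 1], [-8, -45, 68, 0, 0, 0, 1], [-18, -95, 75, 0, 0, 0, 1], [-28, -148, 75, 0, 0, 0, 1], [-38, -200, 75, 0, 0, 0, 1], [-48, -252, 75, 0, 0, 0, 1], [-58, -305, 75, 0, 0, 0, 1], [-68, -358, 75, 0, 0, 0, 1], [-77, -405, 75, 0, 0, 0, 1], [-83, -437, 75, 0, 0, 0, 1], [-85.2, -449.2, 75, 0, 0, 0, 1]],
])

```text
clock: 15.38
tcp_pos: [0.4383, -0.3633, 0.3066]
eef_rot: [0.997, -0.079, -0.0, -0.0]
ft_force: [-0.0, 0.6, -2.3]
width: 0.0214
```

Emit:
arm_command([
  [[0, 0, -30, 0, 0, 0, 1], [0, 0, -60, 0, 0, 0, 1], [0, 0, -60, 0, 0, 0, 1], [0, 0, -60, 0, 0, 0, 1]],
])

```text
clock: 15.88
tcp_pos: [0.4395, -0.3617, 0.2484]
eef_rot: [0.997, -0.077, 0.001, 0.001]
ft_force: [0.3, -1.4, -1.7]
width: 0.0214
```

```bash
python3 st.py; python3 - <<'E'
from h import *
s=bot.sense()
im,d=cams.grab_frame("wrist");cv2.imwrite("pics/w3.png",im)
i,P=campose("wrist",s);X=deproj(d,i,P)
zz=X[...,2];
for zl,zh in((.152,.165),(.185,.225)):
    m=(zz>zl)&(zz<zh)&(abs(X[...,0]-.439)<.06)&(abs(X[...,1]+.362)<.05);print(m.sum(),X[m].mean(0) if m.any() else 0)
E
```

```text
15.875 [ 439.46 -361.66  248.42] 0.021416175864517457 [ 0.27 -1.37 -1.75] [-0.02  -0.017 -0.011] [ 0.0015 -0.0014 -1.    ]
2082 [ 0.45831391 -0.3649489   0.16407047]
11161 [ 0.44622309 -0.36319317  0.21191686]
```

View pics/w3.png

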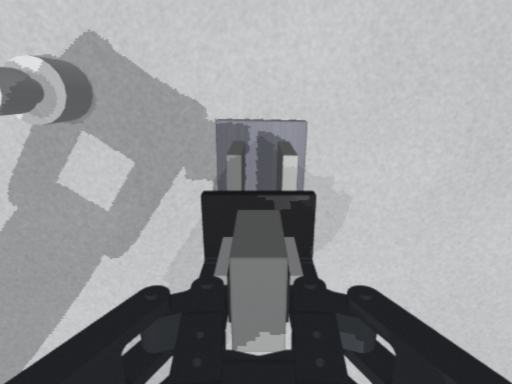

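The cheeks (235–300, 170) are centred under the flange, so I'll lower.

Emit:
arm_command([
  [[-0.3, 0, -25, 0, 0, 0, 1], [-0.3, 0, -50, 0, 0, 0, 1], [-0.3, 0, -67, 0, 0, 0, 1], [-0.3, 0, -73, 0, 0, 0, 1], [-0.3, 0, -75, 0, 0, 0, 1], [-0.3, 0, -75, 0, 0, 0, 1]],
])

```text
clock: 16.68
tcp_pos: [0.4389, -0.3621, 0.1727]
eef_rot: [0.997, -0.078, 0.001, 0.001]
ft_force: [0.2, 0.5, -1.8]
width: 0.0214
```

Emit:
arm_command([
  [[0, 0, -1, 0, 0, 0, 1], [0, 0, -1, 0, 0, 0, 1]],
])

```text
clock: 16.92
tcp_pos: [0.4387, -0.3619, 0.171]
eef_rot: [0.997, -0.078, 0.0, 0.0]
ft_force: [-0.2, 0.6, -2.2]
width: 0.0212
```

Emit:
arm_command([
  [[0, 0, -0.9, 0, 0, 0, 1], [0, 0, -0.9, 0, 0, 0, 1]],
])

```text
clock: 17.18
tcp_pos: [0.4387, -0.3619, 0.1701]
eef_rot: [0.997, -0.078, 0.0, 0.0]
ft_force: [-0.5, 0.1, -0.8]
width: 0.0215
```

Emit:
arm_command([
  [[0, 0, -0.6, 0, 0, 0, 1], [0, 0, -0.6, 0, 0, 0, 1]],
])

```text
clock: 17.42
tcp_pos: [0.4386, -0.3619, 0.17]
eef_rot: [0.997, -0.078, 0.0, 0.0]
ft_force: [-3.5, 1.1, 5.8]
width: 0.0215
```

Emit:
arm_command([
  [[0, 0, 0.3, 0, 0, 0, 0.85], [0, 0, 0.3, 0, 0, 0, 0.6], [0, 0, 0.3, 0, 0, 0, 0], [0, 0, 0.3, 0, 0, 0, 0], [0, 0, 0.3, 0, 0, 0, 0], [0, 0, 0.3, 0, 0, 0, 0]],
])

```text
clock: 18.18
tcp_pos: [0.4386, -0.3618, 0.1695]
eef_rot: [0.997, -0.078, -0.0, 0.0]
ft_force: [0.3, -0.8, -1.4]
width: 0.0857
```

Emit:
arm_command([
  [[0, 0, 20, 0, 0, 0, 0], [0, 0, 60, 0, 0, 0, 0], [0, 0, 100, 0, 0, 0, 0], [5, 20, 130, 0, 0, 0, 0], [25, 60, 130, 0, 0, 0, 0], [42, 95, 130, 0, 0, 0, 0], [42, 95, 130, 0, 0, 0, 0], [42, 95, 130, 0, 0, 0, 0]],
])

```text
clock: 19.18
tcp_pos: [0.4805, -0.2671, 0.2995]
eef_rot: [0.997, -0.078, -0.0, 0.0]
ft_force: [0.5, -0.3, 0.1]
width: 0.0855
```

```bash
python3 st.py; python3 - <<'E'
from h import *
s=bot.sense()
im,d=cams.grab_frame("wrist");cv2.imwrite("pics/w4.png",im)
im2,_=cams.grab_frame("scene");cv2.imwrite("pics/s4.png",im2)
i,P=campose("wrist",s);X=deproj(d,i,P);zz=X[...,2]
m=(zz>.095)&(zz<.105)&(abs(X[...,0]-.546)<.04)&(abs(X[...,1]+.186)<.04);p=(X[m][:,:2]*1000).astype(np.float32)
print(m.sum(),cv2.minEnclosingCircle(p),np.median(zz[m]))
m=(zz>.04)&(zz<.05)&(abs(X[...,0]-.546)<.05)&(abs(X[...,1]+.186)<.05);p=(X[m][:,:2]*1000).astype(np.float32);print(m.sum(),cv2.minEnclosingCircle(p))
for zl,zh in((.132,.144),(.083,.093)):
    m=(zz>zl)&(zz<zh)&(d>0)&(abs(X[...,0]-.437)<.06)&(abs(X[...,1]+.359)<.06);p=X[m]
    if m.any(): print(m.sum(),cv2.minAreaRect((p[:,:2]*1000).astype(np.float32)),np.median(p[:,2]))
E
```

```text
19.175 [ 480.48 -267.13  299.5 ] 0.08547739389102443 [ 0.46 -0.3   0.11] [-0.027  0.039 -0.029] [-2.e-04 -4.e-04 -1.e+00]
1300 ((546.7373046875, -188.5365447998047), 17.236202239990234) 0.09886306969906991
1182 ((546.6776123046875, -188.88238525390625), 27.913484573364258)
1467 ((437.5867614746094, -362.0086364746094), (22.549930572509766, 44.9432373046875), 80.83907318115234) 0.13652340671958751
1948 ((437.8370666503906, -361.9582214355469), (60.220340728759766, 60.39015579223633), 81.00609588623047) 0.08665093636383336
```

View pics/w4.png

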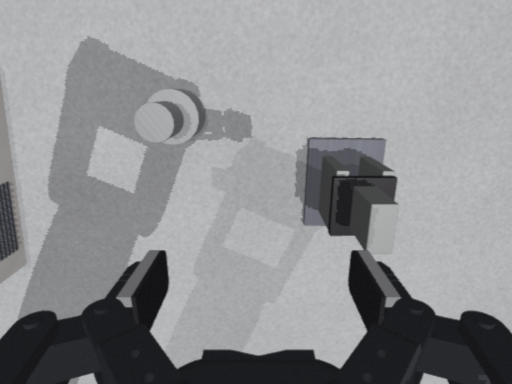

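View pics/s4.png

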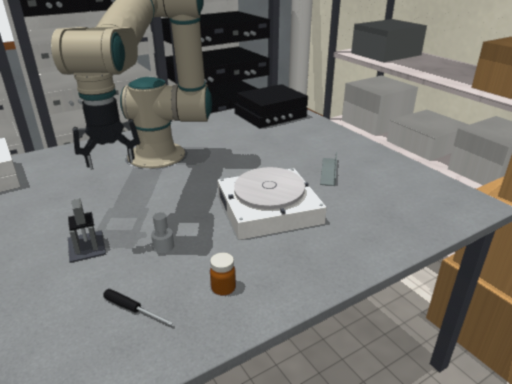

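The probe hangs in its rest as found (grip at 437.6, -362.0; flange height .087). The weight is at (546.7, -188.7).

Emit:
arm_command([
  [[33, 39, -20, 0, 0, 0, 0], [66.2, 78.4, -50, 0, 0, 0, 0], [66.2, 78.4, -95, 0, 0, 0, 0], [66.2, 78.4, -135, 0, 0, 0, 0], [66.2, 78.4, -157, 0, 0, 0, 0], [66.2, 78.4, -162.5, 0, 0, 0, 0], [66.2, 78.4, -162.5, 0, 0, 0, 0]],
])

```text
clock: 20.15
tcp_pos: [0.5469, -0.1891, 0.1376]
eef_rot: [0.997, -0.078, 0.0, 0.0]
ft_force: [0.1, 0.8, 0.4]
width: 0.0853
```

Emit:
arm_command([
  [[0, 0, 0, 0, 0, 0, 0.4], [0, 0, 0, 0, 0, 0, 1], [0, 0, 0, 0, 0, 0, 1], [0, 0, 0, 0, 0, 0, 1], [0, 0, 0, 0, 0, 0, 1]],
])

```text
clock: 20.78
tcp_pos: [0.5471, -0.1884, 0.1378]
eef_rot: [0.997, -0.078, 0.001, 0.0]
ft_force: [-1.3, 2.6, 4.6]
width: 0.0319
```

```bash
python3 st.py
```

```text
20.775 [ 547.11 -188.39  137.78] 0.031908173527168404 [-1.27  2.59  4.62] [ 0.153  0.174 -0.005] [ 1.1e-03 -4.0e-04 -1.0e+00]
```

Emit:
arm_command([
  [[0, 0, 8, 0, 0, 0, 1], [0, 0, 25, 0, 0, 0, 1], [0, 0, 25, 0, 0, 0, 1]],
])

```text
clock: 21.15
tcp_pos: [0.5475, -0.1887, 0.1639]
eef_rot: [0.997, -0.078, 0.001, 0.001]
ft_force: [0.4, -0.5, -6.2]
width: 0.0316
```

```bash
python3 st.py; python3 - <<'E'
from h import *
im,d=cams.grab_frame("scene");cv2.imwrite("pics/s5.png",im[130:320,60:330].repeat(2,0).repeat(2,1))
E
```

```text
21.15 [ 547.46 -188.75  163.87] 0.03164701381604037 [ 0.43 -0.49 -6.2 ] [ 0.017 -0.051  0.046] [ 0.0029 -0.0014 -1.    ]
```

View pics/s5.png

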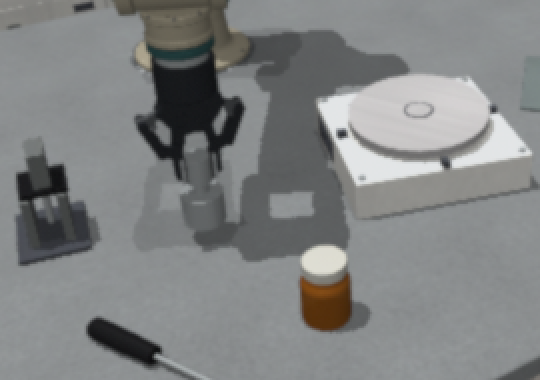

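The weight is held upright and off the bench, about 0.63 kg.

Emit:
arm_command([
  [[0, 0, 30, 0, 0, 0, 1], [-1, 10, 70, 0, 0, 0, 1], [-3, 30, 100, 0, 0, 0, 1], [-7, 70, 113, 0, 0, 0, 1], [-11, 115, 113, 0, 0, 0, 1], [-15, 165, 113, 0, 0, 0, 1], [-20, 215, 113, 0, 0, 0, 1], [-25, 265, 113, 0, 0, 0, 1], [-30, 315, 113, 0, 0, 0, 1], [-34, 360, 113, 0, 0, 0, 1], [-36, 387, 113, 0, 0, 0, 1], [-37.4, 398, 113, 0, 0, 0, 1]],
])

```text
clock: 22.7
tcp_pos: [0.5089, 0.2109, 0.2743]
eef_rot: [0.997, -0.077, -0.001, 0.0]
ft_force: [0.9, -1.1, -5.4]
width: 0.0317
```

Emit:
arm_command([
  [[0, 0, -8, 1.3, 0.8, 0, 1], [0, 0, -20, 2.6, 1.5, 0, 1], [0, 0, -30, 2.6, 1.5, 0, 1], [0, 0, -36, 2.6, 1.5, 0, 1], [0, 0, -36, 2.6, 1.5, 0, 1], [0, 0, -36, 2.6, 1.5, 0, 1]],
])

```text
clock: 23.45
tcp_pos: [0.5095, 0.2096, 0.2395]
eef_rot: [0.997, -0.078, -0.014, -0.022]
ft_force: [0.6, -0.2, -4.9]
width: 0.0317
```

```bash
python3 st.py; python3 - <<'E'
from h import *
im,d=cams.grab_frame("scene");cv2.imwrite("pics/s6.png",im[90:260,180:360].repeat(3,0).repeat(3,1))
im,d=cams.grab_frame("wrist");cv2.imwrite("pics/w6.png",im)
E
```

```text
23.45 [509.55 209.59 239.51] 0.031743287293633765 [ 0.65 -0.19 -4.94] [-0.091 -0.035  0.001] [-0.0253  0.0455 -0.9986]
```

View pics/s6.png

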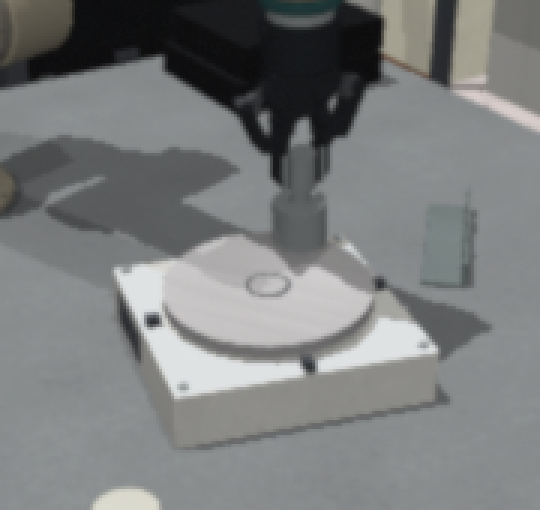

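View pics/w6.png

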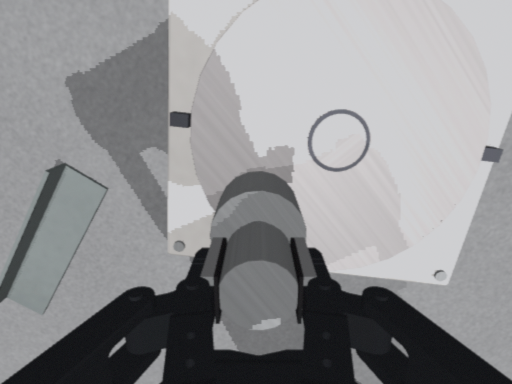

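The weight hangs over the connector/left quarter of the plate, lined up with its normal and about 13 mm up. Lowering.

Emit:
arm_command([
  [[0.3, -0.3, -4, 0, 0, 0, 1], [0.3, -0.3, -8, 0, 0, 0, 1], [0.3, -0.3, -10, 0, 0, 0, 1], [0.3, -0.3, -10, 0, 0, 0, 1]],
])

```text
clock: 24.05
tcp_pos: [0.5096, 0.2093, 0.2287]
eef_rot: [0.997, -0.078, -0.015, -0.021]
ft_force: [0.8, 0.3, -5.4]
width: 0.0316
```

Emit:
arm_command([
  [[0, 0, -1, 0, 0, 0, 1], [0, 0, -1, 0, 0, 0, 1]],
])

```text
clock: 24.3
tcp_pos: [0.5097, 0.2093, 0.228]
eef_rot: [0.997, -0.078, -0.015, -0.022]
ft_force: [-0.0, 0.5, -5.7]
width: 0.0314
```

Emit:
arm_command([
  [[0, 0, -0.8, 0, 0, 0, 1], [0, 0, -0.8, 0, 0, 0, 1]],
])

```text
clock: 24.55
tcp_pos: [0.5097, 0.2093, 0.2272]
eef_rot: [0.997, -0.078, -0.015, -0.022]
ft_force: [0.6, -0.5, -6.5]
width: 0.0316
```

Emit:
arm_command([
  [[0, 0, -0.7, 0, 0, 0, 1], [0, 0, -0.7, 0, 0, 0, 1]],
])

```text
clock: 24.8
tcp_pos: [0.5097, 0.2093, 0.2265]
eef_rot: [0.997, -0.078, -0.015, -0.022]
ft_force: [1.4, -0.0, -6.5]
width: 0.0315
```

Emit:
arm_command([
  [[0, 0, -0.6, 0, 0, 0, 1], [0, 0, -0.6, 0, 0, 0, 1]],
])

```text
clock: 25.05
tcp_pos: [0.5098, 0.2093, 0.2264]
eef_rot: [0.997, -0.078, -0.015, -0.022]
ft_force: [-0.8, -0.2, -2.5]
width: 0.0316
```

Emit:
arm_command([
  [[0, 0, -0.6, 0, 0, 0, 1], [0, 0, -0.6, 0, 0, 0, 1]],
])

```text
clock: 25.3
tcp_pos: [0.5098, 0.2093, 0.2263]
eef_rot: [0.997, -0.078, -0.014, -0.022]
ft_force: [-3.4, -0.5, 4.0]
width: 0.0319
```

Emit:
arm_command([
  [[0, 0, 0, 0, 0, 0, 0.7], [0, 0, 0, 0, 0, 0, 0.55], [0, 0, 0, 0, 0, 0, 0.3], [0, 0, 0, 0, 0, 0, 0], [0, 0, 0, 0, 0, 0, 0], [0, 0, 0, 0, 0, 0, 0]],
])

```text
clock: 26.05
tcp_pos: [0.5097, 0.2093, 0.2253]
eef_rot: [0.997, -0.078, -0.015, -0.022]
ft_force: [-0.0, -0.3, -1.0]
width: 0.0854
```

```bash
python3 st.py
```

```text
26.05 [509.72 209.25 225.28] 0.08541978694576187 [-0.01 -0.32 -0.97] [-0.023 -0.075  0.002] [-0.0262  0.0453 -0.9986]
```

Emit:
arm_command([
  [[0.5, -1, 20, 0, 0, 0, 0], [1.5, -2.5, 55, 0, 0, 0, 0], [2.6, -4.5, 100, 0, 0, 0, 0], [-20, -4.5, 130, -1.3, -0.8, 0, 0], [-60, -4.5, 140, -2.6, -1.5, 0, 0], [-90, -4.5, 140, -2.6, -1.5, 0, 0], [-90, -4.5, 140, -2.6, -1.5, 0, 0], [-90, -4.5, 140, -2.6, -1.5, 0, 0]],
])

```text
clock: 27.05
tcp_pos: [0.42, 0.2047, 0.3653]
eef_rot: [0.997, -0.078, 0.0, 0.0]
ft_force: [-0.3, -0.3, -0.9]
width: 0.0855
```

```bash
python3 st.py; python3 - <<'E'
from h import *
s=bot.sense()
im,d=cams.grab_frame("wrist");cv2.imwrite("pics/w7.png",im)
i,P=campose("wrist",s);X=deproj(d,i,P);zz=X[...,2]
ims,_=cams.grab_frame("scene");cv2.imwrite("pics/s7.png",ims)
C=np.array([.5418,.1549]);yaw=np.radians(-14.6)
T=[]
for nm,zl,zh in(("knob",.18,.196),("base",.128,.141)):
    m=(zz>zl)&(zz<zh)&(abs(X[...,0]-.506)<.05)&(abs(X[...,1]-.215)<.05);p=(X[m][:,:2]*1000).astype(np.float32)
    (c,r)=cv2.minEnclosingCircle(p);v=np.array(c)/1000-C;a=np.degrees(np.arctan2(v[1],v[0]))
    print(nm,m.sum(),c,r,"z",np.median(zz[m]),"out",np.hypot(*v)*1000,"dir",a,"unit dir",a+14.6)
E
```

```text
27.05 [420.02 204.73 365.29] 0.08554195442830363 [-0.32 -0.27 -0.9 ] [ 0.001 -0.008 -0.012] [ 2.e-04 -1.e-04 -1.e+00]
knob 1701 (508.8808898925781, 211.07366943359375) 16.967514038085938 z 0.18738408665078288 out 65.10874709207074 dir 120.37131992859365 unit dir 134.97131992859366
base 1338 (507.3615417480469, 213.7539825439453) 27.80618667602539 z 0.13241864786125213 out 68.18943223150146 dir 120.33407330146548 unit dir 134.93407330146547
```

View pics/w7.png

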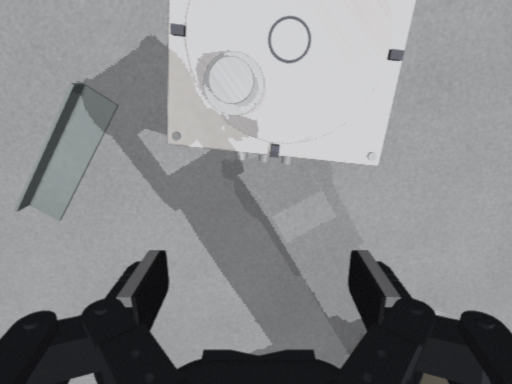

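View pics/s7.png

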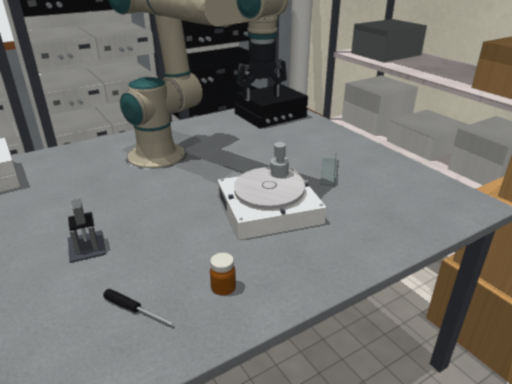

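```bash
python3 -c "
from bench import bot
print(bot.hand_in())"
```

```text
the job is handed in; nothing more can be done
None
```

The job is done and handed in at about 27 s on the robot's clock, well inside the 72 s limit.

- **Touches:** I touched the plate at the four points in order: robot side, left, far, right. Each touch rose to about 7 N above the reading before contact. The plate faces came out at 87.6, 87.6, 82.4 and 82.4 mm above the bench. That is a 3.0° tilt, with the high side midway between the robot-side and left pointers. The depth image agreed, at 3.06° and within about 1° in direction.
- **Probe:** It is back in its rest. A wrist view after release put it within about 1 mm of where I found it, with the flange at the right height.
- **Weight:** I set it down flush with the plate, pressing at most about 10 N, then let go. The last picture shows its underside about 70 mm out from the plate's centre, at 135° in the unit's axes, which is the measured high direction. It leans only with the plate's 3°.
- **Everything else:** In the last pictures the jar, driver and bracket are where they were and the gripper is clear of everything.

No check failed. One reading was a little off: the fingers closed to 31.9 mm on the 34 mm knob, but the weight stayed firmly held and upright.

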